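# Draw a worn tile out from under a bench riser and push it off the bench into the scrap bin

## Robot

A 6-joint arm with a two-finger parallel gripper is mounted at the origin on the work surface. World frame = base frame: x ahead of the robot, y to its left, z up, the work surface at z = 0. Lengths are in m, angles in degrees, forces in N, time in s.
With the tool pointing down it reaches from about 0.25 to 0.725 m from the base axis. Payload 9.7 kg.
Tool frame: the origin (TCP) lies at the very end of the fingers, on their centre line; the grasp point (between the pads) lies 19 mm behind it; z points along the fingers, y is the direction in which the jaws open and shut (so a half turn about z gives the same grasp; the last joint's range is limited). The gripper opens to 85 mm and grips with 20 to 120 N. Pads are 22 mm wide; open, the fingers measure 114 mm over their backs; the gripper's body (76 mm by 85 mm) begins 54 mm behind the grasp point. The pads swing forward as they close: fully open they stand 13 mm farther back than shut.
Start: joints at [-76.776, 4.979, 10.078, 95.1, 0, 90], TCP at [0.126, -0.535, 0.231] pointing down, gripper open.
Joint ranges: [-179.16, 179.16], [-48.56, 103.87], [-65.8, 70.77], [-126.05, 130.52], [-82.76, 87.17], [-180, 180]. Speed limits (degrees/s): [127.2, 127.2, 147.25, 180, 180, 180].

## Interface

Orientations are given as [roll, pitch, yaw] about the fixed x, y, z axes, in that order (R = Rz(yaw) Ry(pitch) Rx(roll)).
In Python, from workcell import bot gives the robot as it stands.
- The arm moves only by the shell command python3 -m pendant 'ROWS' [FORCE]. ROWS is JSON, a list that holds one entry, the list of rows, each a list of 7 numbers: the shift along the tool's x, y, z in cm, then the turn, a rotation vector about the tool's x, y, z in rad, then the opening in per cent of the stroke, from 0 (shut) to 100 (fully open). In form: [[[dx, dy, dz, ax, ay, az, gripper], ...]]. A call has 1 to 5 rows; each row shifts and turns the pose as measured when the row begins, along the tool's axes as they then stand; what a row does not reach is not made up. A row lasts 1/12 s, in which the tool goes at most 41.7 mm and 7.16 degrees, less where a joint would pass 70% of its speed; a pose out of reach is approached as far as the arm can. A call with a gripper value outside its range is refused whole. The fingers move at their own pace and stop on an object; FORCE is the grip in N (left out, the last holds). Time passes only in rows, so rows that do not move let the fingers close. It gives the time, the measured TCP pose, the force and the opening at its end, in the units of the state.
- bot.get_obs(): the state, without advancing time (a new reading comes with each control period).
- bot.camera(name): name is "scene" or "top"; returns the picture (384x512x3 uint8, red, green, blue); there is no depth.
- bot.get_calibration(name): a dict with "intrinsics" (3x3 intrinsics, pixels), "D" ([k1, k2, p1, p2, k3] as OpenCV has them; the pictures are not rectified), "pose" (4x4, takes a point from camera to world coordinates). Camera axes: x right, y down, z forward; pixel columns grow to the right and rows downward; lengths in m; the calibration is good to about 2 mm. A picture is of the moment at which its call begins. get_calibration takes no time and is no camera call.
- bot.job_done(): hands the job in, once; it reports no verdict.
Trained networks look in the newest picture that a camera, given by its name, has taken for a name from the list of things; names that differ only in an ending like _2 or _b are one class to them, and where a whole thing is asked for, a point or a joint stands for the part that bears it (a point fixed in the world has none). Each returns a list of dicts, best first, with "confidence" (0 to 1); they miss things now and then, are a little off and sometimes report something else, mostly with a low value. They report only what shows in the picture. A call takes as long as a camera call. They do not tell look-alikes from the thing itself.
- bot.masks_of(camera, thing): "pixels" (384x512 bool, what is visible of it) and "extent" ([left, top, right, bottom] in pixels, round what is visible of it).
- bot.mark_of(camera, thing): "uv" ([column, row] in pixels: a listed point, or the origin of a listed thing).
The state is a dict: "time": time; "q": joint angles; "qd": joint speeds; "joint_efforts": joint torques, N m; "ee_pos": TCP position; "tcp_rot": TCP orientation; "wrist_force": force on the tool from outside, world axes, zero at the start; "torque": the same for the moment, N m; "opening": finger opening in m.
Only numpy, scipy, OpenCV 4.12 (cv2) and the standard library are available. Lean on these libraries where they do the work, as an engineer would, in place of code of your own. Each camera call takes 0.05 s, during which the arm holds its last target. There are 200 camera calls.

## Task

The worn square tile is half under the low steel riser and too wide to grip: press down lightly on the part that sticks out, slide it along the bench until it is clear of the riser and in line with the grey scrap bin below the far edge of the bench, and push it over the edge so that it drops into the bin. The tile is brittle and its thickness is not known exactly, so feel for its top and never press or push it hard; do not lift it off the bench, and leave everything else where it is without knocking into the riser.

Things in the scene. Friction and masses are not known exactly. Their poses are not given: they have to be found in the camera images.
- tile: worn clay tile, 120 x 120 mm, 0.3 to 0.55 kg, flat on the bench, its front 55 to 65 mm out of the riser. Rim 13 mm high; raised middle field (112 mm) tops 14 to 23 mm, by wear: not measured, feel for it. Origin: centre of underside; x, y along sides: x out of the riser, z up. Too wide to grip. Bench friction 0.35 to 0.5: tips pressing down at 8 to 14 N carry it, lighter slip. Cracks above 30 N.
- riser: low folded steel riser fixed to the bench, 160 (x) by 200 mm (y), 34 mm high; top sheet 6 mm thick with a gap of 28 mm under it; 6 mm walls at both sides and the back, open only at the front, its own +x side, 80 mm from the origin. Origin: centre of its footprint on the bench, z up. A crucible stands on it.
- bin_lip (a point): middle of the near rim (outer face, top) of the open grey scrap bin, which is 240 mm (x) by 220 mm (y), 150 mm high, walls 5 mm, fixed. The bin reaches 240 mm in x beyond this point and 110 mm to either side, 150 mm down. Axes as the world's. The far bench edge is straight along y, 700 mm ahead of the robot base; this rim is 5 mm beyond it and 45 mm below the bench top (slab 35 mm thick).
- flask: stoppered conical flask, 66 mm across, 108 mm high, beside the riser. Origin at the centre of its underside. To be left alone.
- crucible: small white lidded crucible on the riser, 42 mm across, 44 mm high. Origin at the centre of its underside. To be left alone.
- stopper: black rubber stopper, 28 mm across, 28 mm high, beside the riser. Origin at the centre of its underside. To be left alone.
- beaker: glass beaker, 64 mm across, 80 mm high. Origin at the centre of its underside. To be left alone.
- burner: gas burner with a round foot of 80 mm and an upright tube, 134 mm high. Origin at the centre of its underside. To be left alone.
- small_tile: smaller square tile, 70 x 70 x 10 mm, on the open bench. Origin at the centre of its underside. To be left alone.
- spatula: steel spatula, 170 mm long, lying on the bench. To be left alone.
Mind the look-alikes: they are no part of the job. Leave any green look-alike of the tile alone.

How it is judged:
By the outcome, as a careful person would: the job done as asked, in the order asked, and still so for the second after the job is handed in, with the robot touching nothing.
It also fails if it takes over 70 s, if anything falls off the work surface, if the arm or the gripper's body presses on something with over 40 N, if the wrist force passes 120 N, or if a joint passes its speed limit or range.

## Working session

There is one attempt and no reset: what is moved stays moved. The work goes in short steps, Python scripts to look and compute and a shell command to move; the robot and the scene stay as the last step left them, time stands still between calls to the robot, and variables do not carry over. Pictures are saved under pics/ and viewed, about 8 in all and at most 12, crops included, and the job is handed in when it is done.

```bash
mkdir -p pics; cat > h.py <<'E'
import numpy as np, cv2
from workcell import bot
def ray(cam,uv,z):
    c=bot.get_calibration(cam);K=np.array(c["intrinsics"]);D=np.array(c["D"]);T=np.array(c["pose"])
    p=cv2.undistortPoints(np.array(uv,float).reshape(-1,1,2),K,D).reshape(-1,2)
    d=np.c_[p,np.ones(len(p))]@T[:3,:3].T;o=T[:3,3]
    return o+d*((z-o[2])/d[:,2])[:,None]
E
python3 - <<'E'
from h import *
np.set_printoptions(precision=3,suppress=True)
for c in ["top","scene"]:
    im=bot.camera(c);cv2.imwrite(f"pics/{c}0.png",im[:,:,::-1])
Z={"tile":0.013,"riser":0,"bin_lip":-0.045,"flask":0,"crucible":.034,"stopper":0,"beaker":0,"burner":0,"small_tile":0,"spatula":0}
for c in ["top","scene"]:
  print(c,np.array(bot.get_calibration(c)["pose"])[:3,3])
  for t in Z:
    for r in bot.mark_of(c,t)[:3]:
        print(t,round(r["confidence"],2),np.round(r["uv"],1),ray(c,r["uv"],Z[t] if t!="tile" else 0)[0])
  for t in ["tile","riser"]:
    for r in bot.masks_of(c,t)[:3]:
      m=r["pixels"].astype(np.uint8)
      cs,_=cv2.findContours(m,0,2); k=max(cs,key=cv2.contourArea)
      a=cv2.approxPolyDP(k,4,True).reshape(-1,2)
      print(t,"mask",round(r["confidence"],2),m.sum(),a.tolist(),"\n",ray(c,a,Z[t] if t=="tile" else .034))
print(bot.get_obs())
E
```

```text
top [0.295 0.023 1.053]
tile 0.83 [173.9 237.4] [0.313 0.243 0.   ]
tile 0.75 [363.  273.1] [ 0.208 -0.326  0.   ]
tile 0.6 [265.2 182.7] [ 0.481 -0.032  0.   ]
riser 0.9 [274.3 209. ] [ 0.4  -0.06  0.  ]
riser 0.54 [153. 148.] [0.59  0.319 0.   ]
bin_lip 0.56 [249.5 118. ] [ 0.706  0.017 -0.045]
flask 0.92 [215.7 200.6] [0.425 0.119 0.   ]
flask 0.43 [155.7 146.7] [0.594 0.311 0.   ]
crucible 0.49 [270.4 197.6] [ 0.431 -0.046  0.034]
stopper 0.57 [319.1 192. ] [ 0.453 -0.198  0.   ]
beaker 0.59 [368.8 196.8] [ 0.439 -0.353  0.   ]
beaker 0.38 [274.4 207.6] [ 0.405 -0.06   0.   ]
burner 0.96 [138.6 178.6] [0.492 0.359 0.   ]
small_tile 0.77 [357.1 145.9] [ 0.601 -0.323  0.   ]
small_tile 0.56 [270.5 201.3] [ 0.424 -0.048  0.   ]
spatula 0.81 [153.  148.2] [0.589 0.319 0.   ]
tile mask 0.89 668 [[283, 161], [246, 163], [247, 178], [283, 178]] 
 [[ 0.547 -0.086  0.013]
 [ 0.54   0.027  0.013]
 [ 0.493  0.024  0.013]
 [ 0.494 -0.086  0.013]]
tile mask 0.78 1633 [[189, 215], [151, 219], [153, 257], [192, 253]] 
 [[0.379 0.197 0.013]
 [0.367 0.311 0.013]
 [0.254 0.301 0.013]
 [0.267 0.185
[... 1493 characters left out ...]
0.151 -0.273  0.013]
 [ 0.15  -0.384  0.013]
 [ 0.269 -0.387  0.013]
 [ 0.269 -0.272  0.013]]
riser mask 0.91 3850 [[246, 153], [180, 179], [202, 228], [272, 200]] 
 [[ 0.332  0.04   0.034]
 [ 0.344 -0.152  0.034]
 [ 0.502 -0.147  0.034]
 [ 0.495  0.044  0.034]]
{'time': 1.3, 'q': array([-76.779,   4.979,  10.078,  95.098,   0.   ,  90.   ]), 'qd': array([ 0.093,  0.033, -0.078,  0.004,  0.113,  0.015]), 'joint_efforts': array([ -0.   , -52.01 ,  46.486,   0.002,   0.   ,   0.   ]), 'ee_pos': array([ 0.126, -0.535,  0.231]), 'tcp_rot': array([179.999,  -0.   ,  13.221]), 'wrist_force': array([ 0.14 , -0.557, -0.188]), 'torque': array([-0.07 ,  0.015, -0.009]), 'opening': 0.08540204399295379}
```

View pics/top0.png

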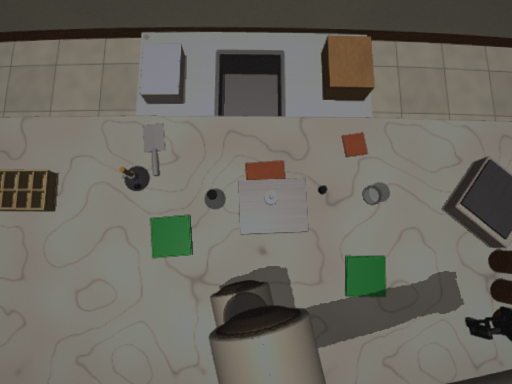

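View pics/scene0.png

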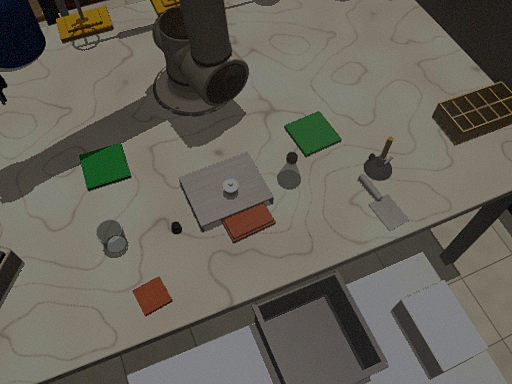

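The top view shows the red tile's exposed part at about (265,170), in front of the riser at (272,206). The bin's near rim is at about (250,117). The green tiles at (171,236) and (365,276) are decoys, and the small tile is at (355,145). The scene view agrees, with the tile front at x≈0.548, y≈-0.03 and bin y≈0.02. Next I move above the exposed part.

```bash
python3 -m pendant '[[[0,0,0,0,0,0.115,35],[0,0,0,0,0,0.115,35],[2.4,-3.1,0,0,0,0,35],[2.4,-3.1,0,0,0,0,35],[2.4,-3.1,0,0,0,0,35]]]'
python3 -m pendant '[[[2.4,-3.1,0,0,0,0,35],[2.4,-3.1,0,0,0,0,35],[2.4,-3.1,0,0,0,0,35],[2.4,-3.1,0,0,0,0,35],[2.4,-3.1,0,0,0,0,35]]]'
```

```text
time: 1.72
ee_pos: [0.1967, -0.4447, 0.2286]
tcp_rot: [-179.9, 0.1, -1.1]
wrist_force: [1.0, -1.4, 0.3]
opening: 0.0301
time: 2.13
ee_pos: [0.3229, -0.2847, 0.2288]
tcp_rot: [-180.0, 0.0, -1.3]
wrist_force: [1.4, -1.8, 0.2]
opening: 0.0303
```

```bash
python3 -m pendant '[[[2.5,-3.2,0,0,0,-0.03,35],[2.5,-3.2,0,0,0,-0.03,35],[2.5,-3.2,0,0,0,0,35],[2.5,-3.2,0,0,0,0,35],[2.5,-3.2,0,0,0,0,35]]]'
python3 -m pendant '[[[2.5,-3.2,0,0,0,0,35],[2.5,-3.2,0.5,0,0,0,35],[0.8,-1,2,0,0,0,35],[0,0,3,0,0,0,35],[0,0,0,0,0,0,35]]]'
```

```text
time: 2.55
ee_pos: [0.4463, -0.1165, 0.2302]
tcp_rot: [179.9, -0.2, 2.2]
wrist_force: [-0.8, -1.1, 0.2]
opening: 0.0299
time: 2.97
ee_pos: [0.5064, -0.0302, 0.1744]
tcp_rot: [179.9, -0.4, 2.8]
wrist_force: [-1.1, -0.9, 0.3]
opening: 0.0301
```

```bash
python3 -m pendant '[[[1.5,0,2.5,0,0,0,35],[0.7,0,3,0,0,0,35],[0,0,3,0,0,0,35],[0,0,2.5,0,0,0,35],[0,0,0,0,0,0,35]]]'; python3 - <<'E'
from h import *
im=bot.camera("scene");cv2.imwrite("pics/s1.png",cv2.resize(im[130:290,170:330,::-1],(640,640),interpolation=2))
print(bot.get_obs()["ee_pos"],bot.get_obs()["wrist_force"])
E
```

```text
time: 3.38
ee_pos: [0.5316, -0.0302, 0.0672]
tcp_rot: [179.9, -0.8, 2.7]
wrist_force: [-1.9, 0.1, -0.2]
opening: 0.0295
[ 0.53240503 -0.03026912  0.06985408] [-0.6392486   0.06102524  0.61402825]
```

View pics/s1.png

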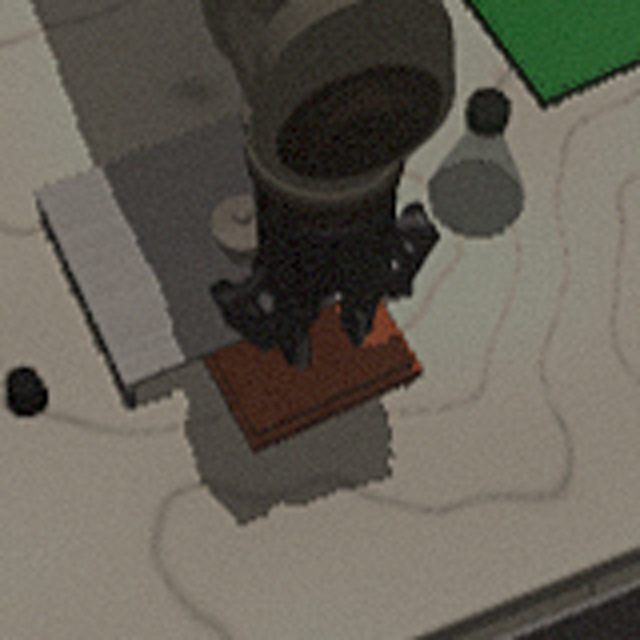

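The tips are centred over the exposed part, clear of the riser front edge. Now I feel for the tile's top.

```bash
python3 -m pendant '[[[-0.3,0,1.5,0,0.014,0,35],[-0.1,0,1,0,0,0,35],[0,0,0.5,0,0,0,35],[0,0,0,0,0,0,35]]]'; python3 -m pendant '[[[0,0,0.4,0,0,0,35],[0,0,0.3,0,0,0,35]]]'
```

```text
time: 3.77
ee_pos: [0.5325, -0.0321, 0.0481]
tcp_rot: [179.8, -2.2, 2.6]
wrist_force: [-0.5, -0.4, 0.8]
opening: 0.03
time: 3.93
ee_pos: [0.5345, -0.0325, 0.0441]
tcp_rot: [179.8, -2.5, 2.6]
wrist_force: [-0.8, -0.3, -1.2]
opening: 0.0298
```

```bash
python3 -m pendant '[[[-0.5,0,0,0,-0.03,0,35],[-0.4,0,0.3,0,-0.015,0,35],[0,0,0.4,0,0,0,35]]]'; python3 -m pendant '[[[0,0,0.4,0,0,0,35],[0,0,0.3,0,0,0,35]]]'
```

```text
time: 4.18
ee_pos: [0.5266, -0.033, 0.0385]
tcp_rot: [179.8, 0.0, 2.6]
wrist_force: [-1.0, 0.1, -0.9]
opening: 0.0297
time: 4.35
ee_pos: [0.5271, -0.033, 0.0308]
tcp_rot: [179.8, -0.0, 2.6]
wrist_force: [0.5, 0.2, -0.4]
opening: 0.0298
```

```bash
for i in 1 2; do :; done; python3 -m pendant '[[[0,0,0.3,0,0,0,35],[0,0,0.2,0,0,0,35]]]';python3 -m pendant '[[[0,0,0.15,0,0,0,35]]]'
```

```text
time: 4.52
ee_pos: [0.527, -0.0329, 0.0247]
tcp_rot: [179.8, -0.0, 2.6]
wrist_force: [-0.7, 0.7, 0.3]
opening: 0.0299
time: 4.6
ee_pos: [0.5268, -0.0329, 0.0227]
tcp_rot: [179.8, 0.0, 2.6]
wrist_force: [0.1, -0.7, 0.4]
opening: 0.0298
```

```bash
python3 -m pendant '[[[0,0,0.15,0,0,0,35]]]';python3 -m pendant '[[[0,0,0.1,0,0,0,35]]]'; python3 -m pendant '[[[0,0,0.1,0,0,0,35]]]'
```

```text
time: 4.68
ee_pos: [0.5269, -0.0329, 0.0213]
tcp_rot: [179.8, -0.0, 2.6]
wrist_force: [-5.4, 0.5, 21.7]
opening: 0.0298
time: 4.77
ee_pos: [0.5269, -0.0329, 0.0213]
tcp_rot: [179.8, -0.1, 2.6]
wrist_force: [-6.6, 0.1, 18.3]
opening: 0.0297
time: 4.85
ee_pos: [0.5269, -0.0329, 0.0214]
tcp_rot: [179.8, -0.1, 2.6]
wrist_force: [-5.0, 0.1, 9.7]
opening: 0.0296
```

Contact at TCP z≈21.4 mm, and a 1 mm command settles at about 10 N. I try a short drag.

```bash
python3 -m pendant '[[[0.3,0,0.1,0,0,0,35]]]';python3 -m pendant '[[[0.4,0,0.1,0,0,0,35]]]'; python3 -m pendant '[[[0.5,0,0.1,0,0,0,35]]]'
```

```text
time: 4.93
ee_pos: [0.5294, -0.0328, 0.0214]
tcp_rot: [179.8, -0.1, 2.6]
wrist_force: [-5.0, -1.0, 7.8]
opening: 0.0299
time: 5.02
ee_pos: [0.5331, -0.0327, 0.0214]
tcp_rot: [179.8, -0.1, 2.6]
wrist_force: [-4.6, -0.1, 8.7]
opening: 0.03
time: 5.1
ee_pos: [0.5378, -0.0326, 0.0214]
tcp_rot: [179.8, -0.1, 2.6]
wrist_force: [-5.4, -0.8, 9.3]
opening: 0.0299
```

```bash
python3 -m pendant '[[[0.5,0,0.12,0,0,0,35],[0.5,0,0.12,0,0,0,35]]]';python3 -m pendant '[[[0.5,0,0.12,0,0,0,35],[0.5,0,0.12,0,0,0,35]]]'; cat >> h.py <<'E'
def tile(cam="top",z=0.013):
    im=bot.camera(cam)
    for r in bot.masks_of(cam,"tile"):
        m=r["pixels"]
        if im[m].mean(0)[0]<im[m].mean(0)[1]: continue
        k=max(cv2.findContours(m.astype(np.uint8),0,2)[0],key=cv2.contourArea)
        w=ray(cam,k.reshape(-1,2),z); b=cv2.minAreaRect(w[:,:2].astype(np.float32)*1000)
        print(cam,round(r["confidence"],2),"min",w.min(0)[:2].round(3),"max",w.max(0)[:2].round(3),"rect",np.round(b[0],0),np.round(b[1],0),round(b[2],1),
          cv2.approxPolyDP((w[:,:2]*1000).astype(np.float32).reshape(-1,1,2),12,True).reshape(-1,2).round().tolist())
    return im
E
python3 -c "
from h import *
tile();tile('scene')"
```

```text
time: 5.27
ee_pos: [0.5476, -0.0323, 0.0214]
tcp_rot: [179.7, -0.1, 2.6]
wrist_force: [-6.9, 0.4, 12.1]
opening: 0.0302
time: 5.43
ee_pos: [0.5576, -0.0319, 0.0214]
tcp_rot: [179.7, -0.1, 2.6]
wrist_force: [-6.7, 0.3, 11.6]
opening: 0.0295
scene 0.67 min [ 0.483 -0.091] max [0.583 0.031] rect [533. -30.] [100. 122.] 0.6 [[487.0, -87.0], [583.0, -87.0], [580.0, 26.0], [544.0, 29.0], [566.0, -14.0], [532.0, -16.0], [566.0, -51.0], [501.0, -84.0], [485.0, -48.0]]
```

It follows the tips (front at about 0.58). I keep dragging until it clears the riser.

```bash
python3 -m pendant '[[[0.5,0,0.12,0,0,0,35],[0.6,0,0.12,0,0,0,35],[0.6,0,0.12,0,0,0,35]]]';python3 -m pendant '[[[0.6,0,0.12,0,0,0,35],[0.6,0,0.12,0,0,0,35],[0.6,0,0.12,0,0,0,35]]]';python3 -m pendant '[[[0.6,0,0.12,0,0,0,35],[0.6,0,0.12,0,0,0,35],[0.6,0,0.12,0,0,0,35]]]'; python3 -c "
from h import *
tile();im=tile('scene');cv2.imwrite('pics/s2.png',cv2.resize(im[130:330,170:370,::-1],(600,600),interpolation=2))"
```

```text
time: 5.88
ee_pos: [0.5748, -0.0314, 0.0214]
tcp_rot: [179.7, -0.3, 2.6]
wrist_force: [-5.5, -0.1, 10.9]
opening: 0.0297
time: 6.13
ee_pos: [0.5928, -0.0308, 0.0214]
tcp_rot: [179.7, -0.3, 2.6]
wrist_force: [-6.0, 0.4, 10.4]
opening: 0.0301
time: 6.38
ee_pos: [0.6109, -0.0301, 0.0214]
tcp_rot: [179.7, -0.3, 2.6]
wrist_force: [-6.8, 0.8, 9.6]
opening: 0.0299
scene 0.83 min [ 0.501 -0.088] max [0.635 0.033] rect [568. -24.] [121. 126.] 84.3 [[504.0, -75.0], [616.0, -88.0], [634.0, 29.0], [602.0, 30.0], [618.0, -10.0], [589.0, -16.0], [620.0, -45.0], [601.0, -71.0], [559.0, -81.0], [559.0, -54.0], [509.0, -28.0]]
```

View pics/s2.png

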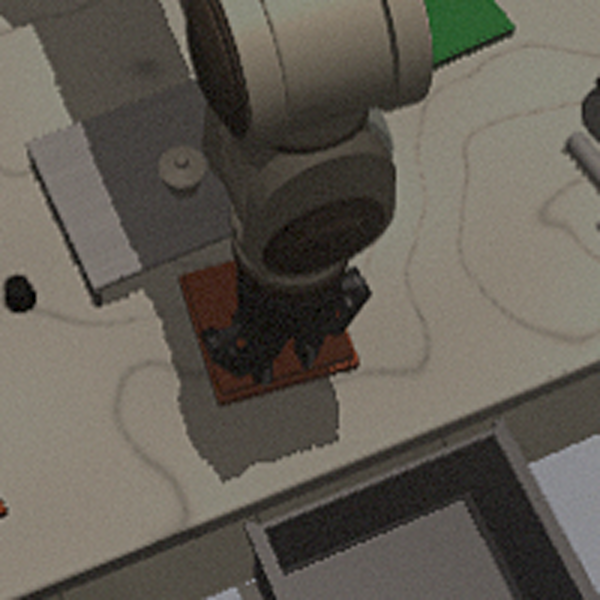

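The tile is just out of the riser: rear-left corner at crop (182,275), riser front corner at (97,300). I take it a little further, then re-press over its centre so the sideways slide doesn't turn it.

```bash
python3 -m pendant '[[[0.6,0,0.12,0,0,0,35],[0.6,0,0.12,0,0,0,35],[0.6,0,0.12,0,0,0,35],[0,0,0.05,0,0,0,35],[0,0,-0.3,0,0,0,35]]]';python3 -m pendant '[[[0,0,-0.8,0,0,0,35],[-1.5,0,0,0,0,0,35],[-1.5,0,0,0,0,0,35],[-0.5,0,0,0,0,0,35],[0,0,0,0,0,0,35]]]'; python3 -m pendant '[[[0,0,0.3,0,0,0,35],[0,0,0.2,0,0,0,35]]]'
```

```text
time: 7.0
ee_pos: [0.6302, -0.0294, 0.0243]
tcp_rot: [179.7, -0.6, 2.6]
wrist_force: [-0.3, 0.5, -0.3]
opening: 0.0299
time: 7.42
ee_pos: [0.5946, -0.0309, 0.0346]
tcp_rot: [179.7, -0.7, 2.6]
wrist_force: [-0.2, 0.8, 0.0]
opening: 0.0302
time: 7.58
ee_pos: [0.5957, -0.031, 0.0306]
tcp_rot: [179.7, -0.8, 2.6]
wrist_force: [1.3, 0.6, -0.1]
opening: 0.0297
```

```bash
python3 -m pendant '[[[0,0,0.3,0,-0.012,0,35],[0,0,0.2,0,0,0,35]]]';python3 -m pendant '[[[0,0,0.1,0,0,0,35],[0,0,0.1,0,0,0,35]]]'; python3 -m pendant '[[[0,0,0.1,0,0,0,35],[0,0,0.1,0,0,0,35]]]'
```

```text
time: 7.75
ee_pos: [0.5965, -0.031, 0.0252]
tcp_rot: [179.6, -0.1, 2.6]
wrist_force: [-0.2, 0.6, -0.0]
opening: 0.03
time: 7.92
ee_pos: [0.5969, -0.0309, 0.022]
tcp_rot: [179.7, 0.0, 2.6]
wrist_force: [-0.2, 0.4, 0.5]
opening: 0.0302
time: 8.08
ee_pos: [0.5971, -0.0309, 0.0215]
tcp_rot: [179.7, -0.0, 2.6]
wrist_force: [-6.7, -1.4, 14.6]
opening: 0.0298
```

```bash
python3 -m pendant '[[[0,-0.3,0.11,0,0,0,35],[0,-0.5,0.11,0,0,0,35],[0,-0.6,0.12,0,0,0,35]]]';python3 -m pendant '[[[0,-0.6,0.12,0,0,0,35],[0,-0.6,0.12,0,0,0,35],[0,-0.6,0.12,0,0,0,35],[0,-0.6,0.12,0,0,0,35]]]';  python3 -m pendant '[[[0,-0.6,0.12,0,0,0,35],[0,-0.6,0.12,0,0,0,35],[0,0,0.05,0,0,0,35]]]';  python3 -c "
from h import *
tile();tile('scene')
for r in bot.mark_of('top','bin_lip'):print(ray('top',r['uv'],-.045),r['confidence'])"
```

```text
time: 8.33
ee_pos: [0.5985, -0.0197, 0.0216]
tcp_rot: [179.4, -0.3, 2.5]
wrist_force: [-0.1, -4.7, 7.9]
opening: 0.0298
time: 8.67
ee_pos: [0.6013, 0.0012, 0.0218]
tcp_rot: [178.9, -0.8, 2.3]
wrist_force: [-0.5, -5.3, 7.7]
opening: 0.0302
time: 8.92
ee_pos: [0.6032, 0.0123, 0.0221]
tcp_rot: [178.7, -1.2, 2.2]
wrist_force: [-0.1, 0.5, 0.9]
opening: 0.03
scene 0.61 min [ 0.527 -0.046] max [0.65  0.081] rect [589.  18.] [128. 123.] 89.5 [[537.0, -42.0], [648.0, -39.0], [644.0, 75.0], [593.0, 78.0], [607.0, 35.0], [585.0, 24.0], [609.0, -9.0], [549.0, -34.0], [529.0, 5.0]]
```

Tile centre is about (0.589, 0.018), square and in line with the bin (y≈0.02). I drag it further in x to leave room behind it.

```bash
python3 -m pendant '[[[0,0,0.1,0.011,-0.01,0,35],[0,0,0.1,0.011,-0.01,0,35]]]';python3 -m pendant '[[[0.3,0,0.11,0,0,0,35],[0.6,0,0.12,0,0,0,35],[0.6,0,0.12,0,0,0,35]]]';  python3 -m pendant '[[[0.6,0,0.12,0,0,0,35],[0.6,0,0.12,0,0,0,35],[0.6,0,0.12,0,0,0,35],[0.6,0,0.12,0,0,0,35]]]'
```

```text
time: 9.33
ee_pos: [0.6033, 0.0122, 0.0214]
tcp_rot: [-179.9, -0.1, 2.2]
wrist_force: [-5.0, -1.3, 11.9]
opening: 0.0302
time: 9.58
ee_pos: [0.6167, 0.012, 0.0214]
tcp_rot: [-179.9, 0.1, 2.2]
wrist_force: [-7.6, 1.4, 14.2]
opening: 0.0298
time: 9.92
ee_pos: [0.6397, 0.012, 0.0215]
tcp_rot: [-179.9, 0.2, 2.2]
wrist_force: [-7.4, 0.2, 13.3]
opening: 0.0299
```

```bash
python3 -m pendant '[[[0.6,0,0.12,0,0,0,35],[0.5,0,0.12,0,0,0,35],[0,0,0.05,0,0,0,35],[0,0,-0.3,0,0,0,35],[0,0,-1,0,0,0,35]]]';python3 -m pendant '[[[0,0,-1.5,0,0,0,35],[-2,0,0,0,0,0,35],[-3,0,0,0,0,0,35],[-3,-0.4,0,0,0,0,35],[-2,-0.3,0,0,0,0,35]]]';  python3 -m pendant '[[[-0.5,0,0,0,0,0,35],[0,0,0,0,0,0,35]]]'; python3 -c "
from h import *
tile();im=tile('scene');cv2.imwrite('pics/s3.png',cv2.resize(im[130:330,170:370,::-1],(600,600),interpolation=2));print(bot.get_obs()['ee_pos'])"
```

```text
time: 10.33
ee_pos: [0.6499, 0.0114, 0.0325]
tcp_rot: [-179.8, 0.4, 2.1]
wrist_force: [-0.9, -0.3, -0.3]
opening: 0.0298
time: 10.75
ee_pos: [0.5495, 0.0136, 0.0507]
tcp_rot: [-179.9, 0.4, 2.1]
wrist_force: [0.0, -0.1, 1.0]
opening: 0.0299
time: 10.92
ee_pos: [0.5413, 0.0134, 0.052]
tcp_rot: [-179.9, 0.4, 2.1]
wrist_force: [-0.4, -0.3, 0.6]
opening: 0.0299
scene 0.84 min [ 0.571 -0.047] max [0.699 0.082] rect [635.  18.] [124. 125.] 3.4 [[575.0, 73.0], [580.0, -44.0], [696.0, -40.0], [691.0, 78.0]]
[0.54307864 0.0134225  0.05140486]
```

View pics/s3.png

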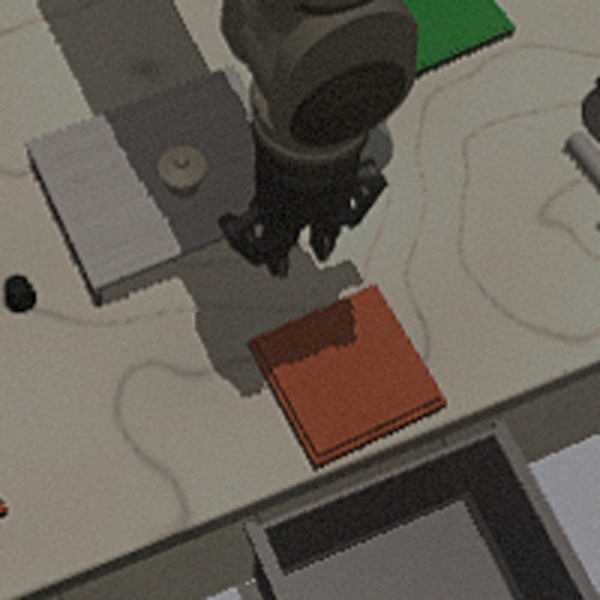

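The tile is fully visible with corners at crop (250,343), (375,288), (445,403) and (318,467). It is clear of the riser, square, and in front of the bin opening, which spans (250,522)–(503,425). I lower the tips behind it.

```bash
python3 -m pendant '[[[0,-0.2,1.3,0,0,0,35],[0,-0.2,1.3,0,0,0,35],[0,0,0.8,0,0,0,35],[0,0,0.3,0,0,0,35]]]';python3 -m pendant '[[[0,0,0.2,0,0,0,35],[0,0,0,0,0,0,35]]]'
```

```text
time: 11.45
ee_pos: [0.5463, 0.0174, 0.0126]
tcp_rot: [-179.9, 0.3, 2.0]
wrist_force: [-0.0, -0.6, -0.2]
opening: 0.03
time: 11.62
ee_pos: [0.5458, 0.0174, 0.0086]
tcp_rot: [-179.9, 0.5, 2.0]
wrist_force: [-0.6, 0.3, -0.2]
opening: 0.0298
```

```bash
python3 -m pendant '[[[0,0,0.25,0,0,0,35],[0.3,0,0.1,0,0,0,35],[0.5,0,0,0,0,0,35]]]';python3 -m pendant '[[[0.5,0,0,0,0,0,35],[0.4,0,0,0,0,0,35]]]';python3 -m pendant '[[[0.4,0,0,0,0,0,35],[0.4,0,0,0,0,0,35]]]'
```

```text
time: 11.87
ee_pos: [0.554, 0.0176, 0.0052]
tcp_rot: [-179.9, 0.4, 2.0]
wrist_force: [-0.2, -0.2, -1.1]
opening: 0.0298
time: 12.03
ee_pos: [0.5643, 0.0179, 0.0057]
tcp_rot: [-179.9, 0.4, 2.0]
wrist_force: [-1.2, -0.6, -0.3]
opening: 0.0297
time: 12.2
ee_pos: [0.5733, 0.0182, 0.0058]
tcp_rot: [-179.9, 0.4, 2.0]
wrist_force: [-1.7, 0.4, -0.5]
opening: 0.03
```

```bash
python3 -m pendant '[[[0.5,0,0.05,0,0,0,35],[0.6,0,0.05,0,0,0,35],[0.6,0,0,0,0,0,35],[0.6,0,0,0,0,0,35]]]';python3 -m pendant '[[[0.6,0,0,0,0,0,35],[0.6,0,0,0,0,0,35]]]'; python3 -c "
from h import *
tile();im=tile('scene')"
```

```text
time: 12.53
ee_pos: [0.5983, 0.019, 0.0048]
tcp_rot: [-179.9, 0.4, 2.0]
wrist_force: [-2.3, 0.1, 1.1]
opening: 0.0296
time: 12.7
ee_pos: [0.6117, 0.0195, 0.0048]
tcp_rot: [-179.9, 0.4, 2.0]
wrist_force: [-1.8, 0.8, 1.8]
opening: 0.03
```

```bash
python3 -m pendant '[[[0.8,0,0,0,0,0,35],[1,0,0,0,0,0,35],[1.2,0,0,0,0,0,35],[1.2,0,0,0,0,0,35],[1.2,0,0,0,0,0,35]]]'; python3 -c "
from h import *
im=tile('scene');cv2.imwrite('pics/s4.png',cv2.resize(im[180:380,200:400,::-1],(600,600),interpolation=2))"
```

```text
time: 13.32
ee_pos: [0.6656, 0.0214, 0.0045]
tcp_rot: [-179.9, 0.5, 2.0]
wrist_force: [0.0, -0.5, -0.5]
opening: 0.0298
scene 0.73 min [ 0.689 -0.051] max [0.803 0.079] rect [746.  14.] [112. 133.] 1.2 [[691.0, 78.0], [692.0, -38.0], [798.0, -51.0], [798.0, 60.0]]
```

View pics/s4.png

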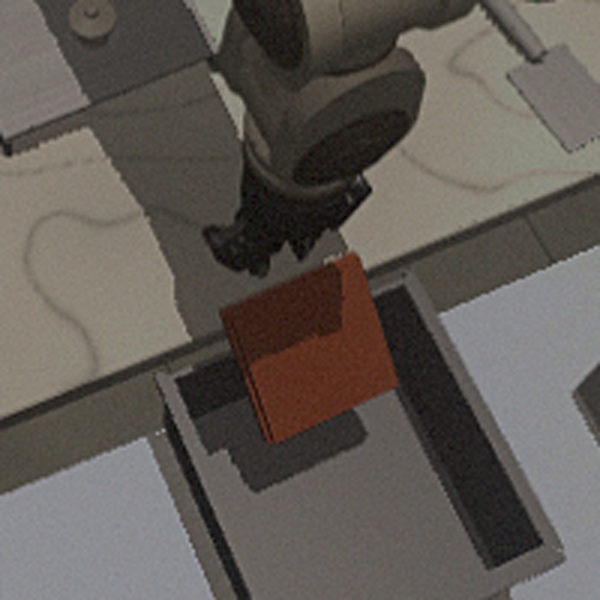

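The tile is tipping over the edge above the bin, caught mid-fall at about crop (310,345). I lift the tool straight up, retreat, and check.

```bash
python3 -m pendant '[[[0,0,-0.5,0,0,0,35],[0,0,-2,0,0,0,35],[0,0,-3,0,0,0,35],[0,0,-3,0,0,0,35],[0,0,-3,0,0,0,35]]]';python3 -m pendant '[[[-2,0,-2,0,0,0,35],[-2,0,-1,0,0,0,35],[0,0,0,0,0,0,35],[0,0,0,0,0,0,35],[0,0,0,0,0,0,35]]]'; python3 -c "
from h import *
im=tile('scene');cv2.imwrite('pics/s5.png',im[:,:,::-1]);print(bot.get_obs()['qd'])"
```

```text
time: 13.83
ee_pos: [0.6614, 0.0211, 0.1149]
tcp_rot: [-179.9, 1.4, 2.0]
wrist_force: [0.2, -0.1, 0.0]
opening: 0.0296
time: 14.25
ee_pos: [0.6216, 0.0195, 0.1579]
tcp_rot: [-179.9, 0.7, 2.0]
wrist_force: [0.5, -0.1, -0.4]
opening: 0.0297
[ 0.00136318  0.94315249 -0.10752589 -0.05217573 -0.01479362 -0.08065795]
```

View pics/s5.png

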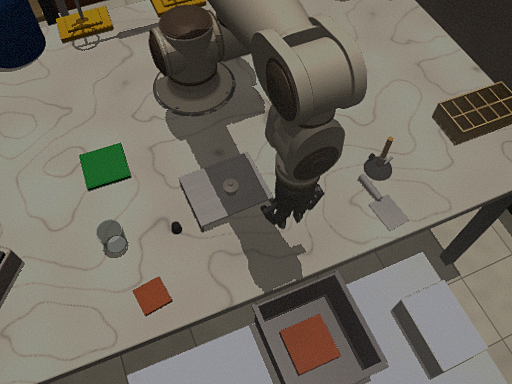

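The tile lies flat in the bin at (310,344). The riser, crucible, stopper, beaker, small tile, spatula and burner are where they were, and the robot is clear. I'm handing in.

```bash
python3 -c "
from workcell import bot
print(bot.job_done())"
```

```text
the job is handed in; nothing more can be done
None
```

The tile is in the scrap bin and the job is handed in, at about 14 s of the 70 s allowed.

- **Slide:** I felt for the tile's top and found contact at TCP height 21 mm. I pressed it at about 8–14 N and slid it out of the riser, then sideways into line with the bin. The tile was not lifted.
- **Drop:** I pushed it over the far edge from behind with about 2 N, and it dropped into the bin.
- **Highest force:** the first touch briefly read 22 N, more than I wanted but below the 30 N at which the tile cracks. During the second half of the sideways slide, the press read just under 8 N, and the tile still followed.
- **Final check:** the last picture shows the tile lying flat in the bin, the arm clear of everything, and the riser, crucible, stopper, beaker, burner, small tile and spatula unmoved. The arm hid the flask and one green look-alike in that picture. The arm did not go near either after they were last seen.
- **Detection:** the top camera did not find the tile in any check during the slide, so those checks rest on the scene camera. Its bin position differed by about 10 mm in y from the top camera's, well within the room in the bin.

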